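# Lay a tablet tube in the labelling cradle

### The arm

A 6-joint arm with a two-finger parallel gripper is mounted at the origin on the work surface. World frame = base frame: x ahead of the robot, y to its left, z up, the work surface at z = 0. Lengths are in m, angles in rad, forces in N, time in s.
With the tool pointing down it reaches from about 0.425 to 0.95 m from the base axis. Payload 3.5 kg.
Tool frame: the origin (TCP) lies midway between the tips of the shut fingers; the grasp point (between the pads) lies 19 mm behind it; z points along the fingers, y is the direction in which the jaws open and shut (so a half turn about z gives the same grasp; the last joint's range is limited). The gripper opens to 85 mm and grips with 20 to 120 N. Pads are 22 mm wide; open, the fingers measure 114 mm over their backs; the gripper's body (76 mm by 85 mm) begins 54 mm behind the grasp point. The pads swing forward as they close: fully open they stand 13 mm farther back than shut.
Start: joints at [-1.322, 0.286, 1.577, -0, 1.279, -0.15], TCP at [0.262, -0.622, 0.231] pointing down, gripper open.
Joint ranges: [-2.77, 2.77], [-0.9, 2.22], [0.21, 2.48], [-1.53, 4.67], [0.24, 2.81], [-2.84, 2.84]. Speed limits (rad/s): [2.79, 2.79, 3.14, 3.14, 3.14, 3.14].

### API

Orientations are given as a unit quaternion [x, y, z, w].
In Python, from plant import ctrl gives the robot as it stands.
- The arm moves only by the tool apply_moves, never from a script. Its argument "moves" is a list that holds one entry, the list of rows, each a list of 7 numbers: the shift along the tool's x, y, z in m, then the turn, a rotation vector about the tool's x, y, z in degrees, then the gripper's target within -1 to 1 (shut at 1, half-way at 0, fully open at -1). In form: [[[tx, ty, tz, ax, ay, az, hand], ...]]. A call has 1 to 12 rows; each row shifts and turns the pose as measured when the row begins, along the tool's axes as they then stand; what a row does not reach is not made up. A row lasts 1/10 s, in which the tool goes at most 50 mm and 8.59 degrees, less where a joint would pass 70% of its speed; a pose out of reach is approached as far as the arm can. A call with a gripper value outside its range is refused whole. The fingers move at their own pace and stop on an object; "force" is the grip in N (left out, the last holds). Time passes only in rows, so rows that do not move let the fingers close. It gives the time, the measured TCP pose, the force and the opening at its end, in the units of the state.
- ctrl.get_state(): the state, without advancing time (a new reading comes with each control period).
- ctrl.read_camera(name): name is "scene" or "top"; returns the picture (420x560x3 uint8, red, green, blue); there is no depth.
- ctrl.get_calibration(name): a dict with "camera_matrix" (3x3 intrinsics, pixels), "k1" (the pictures are not rectified: a ray, as slopes to the right and down, at radius r is drawn at 1 + k1 r^2 times it, then the intrinsics apply), "cam_to_world" (4x4, takes a point from camera to world coordinates). Camera axes: x right, y up, looking along -z (the intrinsics and any distortion apply to the point x, -y, -z); pixel columns grow to the right and rows downward; lengths in m; the calibration is good to about 2 mm. A picture is of the moment at which its call begins. get_calibration takes no time and is no camera call.
- ctrl.sign_off(): hands the job in, once; it reports no verdict.
The state is a dict: "time": time; "qpos": joint angles; "dq": joint speeds; "joint_efforts": joint torques, N m; "eef_pos": TCP position; "tcp_rot": TCP orientation; "contact_force": force on the tool from outside, world axes, zero at the start; "wrist_torque": the same for the moment, N m; "opening": opening from 0.0 (shut) to 1.0 (fully open).
Only numpy, scipy, OpenCV 4.12 (cv2) and the standard library are available. Lean on these libraries where they do the work, as an engineer would, in place of code of your own. Each camera call takes 0.05 s, during which the arm holds its last target. There are 200 camera calls.

### The job

Lift the orange-capped tablet tube out of the deep blue stock bin and set it down on the black rubber mat, letting go of it there so you can take it another way. Then lay it on its side in the free V-groove of the green labelling rack, the one with the yellow tab, about centred over the two rests and lowered all the way in before you let go, so that it cannot roll. Leave the other tubes and the brown jar where they are.

Things in the scene. Friction and masses are not known exactly. Their poses are not given: they have to be found in the camera images.
- tube: the tube to move: rigid, 30 mm diameter, 150 mm long, about 100 g, white with an orange band and orange cap (the last 24 mm, same diameter). Origin at the centre of its flat foot, z axis along it towards the cap. Starts standing in any of three places in the bin, foot on the bin floor (5 mm above the counter), 30 mm of it above the rim
- tube_mid (a point): the middle of the orange tube, on its axis 75 mm from either end; axes as tube
- tube_green: same kind of tube with a green cap, standing in the bin; to be left alone. Origin at the centre of its foot, z up
- tube_grey: same kind of tube with a dark grey cap, standing in the bin; to be left alone. Origin at the centre of its foot, z up
- bin: fixed open blue bin, outside 270 mm (its x) by 150 mm (its y) by 125 mm high, walls and floor 5 mm. Origin at the centre of its underside, z up. The three tubes stand in a row along its x axis, about 80 mm apart, within 10 mm of its midline: at least 45 mm from a tube's side to each long wall, 40 mm or more between tubes
- mat: fixed black rubber mat on the counter, 120 by 120 mm, 3 mm thick; origin at the centre of its underside (its top is 3 mm above the counter)
- rack: fixed green base 64 mm (its x) by 170 by 14 mm high; origin under its centre. Two V-grooves along its x, at y = -40 and +40 mm, each of two aluminium V rests 10 mm thick at x = -18 and +18 mm (46 mm over both). The 90 degree V: bottom 29, rims 48 mm above the counter, rims 38 mm apart (45 mm outside). A tube lying in it: axis 50 mm above the counter; centred, it overhangs 52 mm at each end
- seat (a point): where the middle of the orange tube belongs: the middle of the free groove's length, at the height of a cradled tube's axis (50 mm above the counter). x axis along the groove (the tube may point either way), z up. The free groove has yellow tabs on the base plate at both ends and on the plate under it
- tube_blue: same kind of tube with a blue cap, already lying in the other groove, 80 mm from the free one; to be left alone. Origin at its middle, x axis along the tube
- bottle: brown glass jar with white cap, 52 mm diameter, 95 mm high, standing on the counter beyond the mat; to be left alone. Origin at the centre of its underside, z up

How it is judged:
By the outcome, as a careful person would: the job done as asked, in the order asked, and still so for the second after the job is handed in, with the robot touching nothing.
It also fails if it takes over 56 s, if anything falls off the work surface, if the arm or the gripper's body presses on something with over 40 N, if the wrist force passes 120 N, or if a joint passes its speed limit or range.

## Working session

There is one attempt and no reset: what is moved stays moved. The work goes in short steps, Python scripts to look and compute and a tool call to move; the robot and the scene stay as the last step left them, time stands still between calls to the robot, and variables do not carry over. Pictures are saved under pics/ and viewed, about 8 in all and at most 12, crops included, and the job is handed in when it is done.

Besides the shell and the picture viewer there is one more tool, called after "Emit:" by a JSON object that holds its "api" and its "payload". apply_moves: Moves the arm, as the interface text tells. Its arguments: {"type":"object","properties":{"moves":{"type":"array","items":{"type":"array","items":{"type":"array","items":{"type":"number"}}}},"force":{"type":"number"}},"required":["moves"]}

```bash
mkdir -p pics; ls
python3 - <<'E'
from plant import ctrl
import cv2,numpy as np
np.set_printoptions(precision=4,suppress=True)
for n in("scene","top"):
    im=ctrl.read_camera(n);cv2.imwrite(f"pics/{n}0.png",im[:,:,::-1]);print(n,ctrl.get_calibration(n))
print(ctrl.get_state())
E
```

```text
pics
scene {'camera_matrix': array([[492.2497,   0.    , 285.5729],
       [  0.    , 492.2497, 211.257 ],
       [  0.    ,   0.    ,   1.    ]]), 'k1': -0.1394448325626434, 'cam_to_world': array([[-0.0361, -0.6992,  0.7141,  1.2606],
       [ 0.9992, -0.0392,  0.0121,  0.0053],
       [ 0.0195,  0.7139,  0.7   ,  0.7734],
       [ 0.    ,  0.    ,  0.    ,  1.    ]])}
top {'camera_matrix': array([[407.4841,   0.    , 281.5257],
       [  0.    , 407.4841, 207.3859],
       [  0.    ,   0.    ,   1.    ]]), 'k1': 0.038505267925623025, 'cam_to_world': array([[ 0.0189,  0.9809, -0.1938,  0.3946],
       [-0.9997,  0.0155, -0.0192, -0.0102],
       [-0.0158,  0.1941,  0.9809,  0.8337],
       [ 0.    ,  0.    ,  0.    ,  1.    ]])}
{'time': 0.1, 'qpos': array([-1.322 ,  0.2871,  1.578 , -0.    ,  1.2786, -0.15  ]), 'dq': array([ 0.0002, -0.0027, -0.0027,  0.0006, -0.0002, -0.0009]), 'joint_efforts': array([  0.0005, -40.7299, -29.3699,  -0.0002,   0.0034,  -0.    ]), 'eef_pos': array([ 0.262 , -0.6214,  0.23  ]), 'tcp_rot': array([ 0.9802,  0.1981, -0.0001, -0.0011]), 'contact_force': array([ 0.451 ,  0.553 , -0.8138]), 'wrist_torque': array([-0.0074, -0.0482, -0.038 ]), 'opening': 0.999934120044233}
```

View pics/scene0.png

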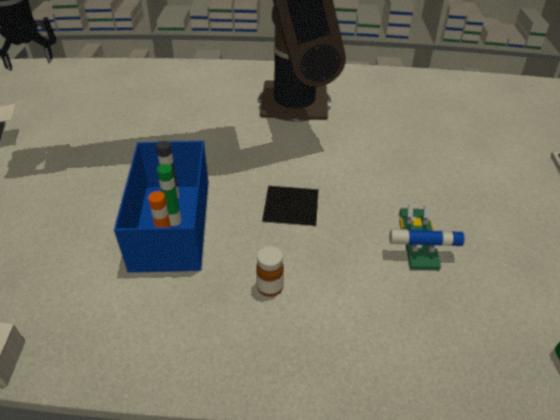

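View pics/top0.png

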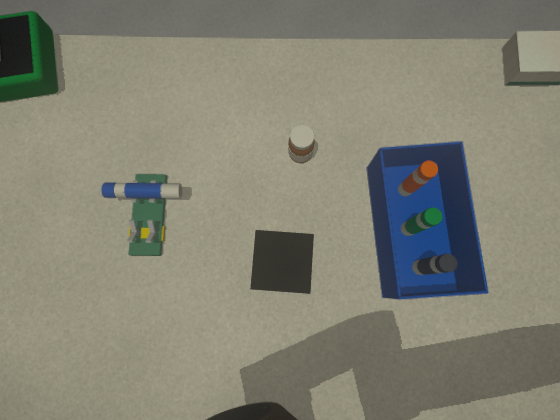

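The orange tube is the far one in the bin (top picture, cap at about (429,170)). The mat is at about (283,261). The free groove, with the yellow tab at about (147,233), runs left-right, i.e. along world y. I'll measure these next.

```bash
cat > h.py <<'E'
import cv2,numpy as np
from plant import ctrl
np.set_printoptions(precision=4,suppress=True)
def ray(n,px):
    c=ctrl.get_calibration(n);T=np.array(c["cam_to_world"])
    u=cv2.undistortPoints(np.float64(px).reshape(-1,1,2),np.array(c["camera_matrix"]),np.array([c["k1"],0,0,0.]))[:,0]
    d=np.c_[u[:,0],-u[:,1],-np.ones(len(u))]@T[:3,:3].T
    return T[:3,3],d
def plane(n,px,z):
    o,d=ray(n,px);return o+d*((z-o[2])/d[:,2:])
def cross(p,q):
    (o1,d1),(o2,d2)=ray("scene",[p]),ray("top",[q]);d1=d1[0];d2=d2[0]
    s=np.linalg.lstsq(np.c_[d1,-d2],o2-o1,rcond=None)[0]
    a,b=o1+s[0]*d1,o2+s[1]*d2;return (a+b)/2,np.linalg.norm(a-b)
def blobs(rgb,lo,hi,amin=25):
    m=cv2.inRange(cv2.cvtColor(rgb,cv2.COLOR_RGB2HSV),np.array(lo),np.array(hi))
    cs=[c for c in cv2.findContours(m,cv2.RETR_EXTERNAL,cv2.CHAIN_APPROX_NONE)[0] if cv2.contourArea(c)>=amin]
    return sorted(cs,key=cv2.contourArea,reverse=True)
E
python3 - <<'E'
from h import *
im={n:cv2.imread(f"pics/{n}0.png")[:,:,::-1].copy() for n in("scene","top")}
R=dict(orange=([3,170,120],[14,255,255]),yellow=([20,150,100],[32,255,255]),black=([0,0,0],[180,255,32]),green=([60,80,20],[90,255,140]),blue=([105,150,60],[120,255,255]))
for n in im:
  for k,(l,h) in R.items():
    for c in blobs(im[n],l,h,12)[:4]:
        (x,y),wh,a=cv2.minAreaRect(c);print(n,k,cv2.contourArea(c),np.array([x,y,*wh,a]),plane(n,[[x,y]],{'mat':.003}.get(k,.003))[0])
for n in im:
  big=cv2.resize(im[n],None,fx=4,fy=4,interpolation=cv2.INTER_CUBIC)[:,:,::-1]
  im[n]=big
t=im["top"];s=im["scene"]
a=t[4*140:4*305,4*370:4*490];b=t[4*165:4*265,4*95:4*190]
W=np.zeros((600,800,3),np.uint8)
a=cv2.resize(a,(400,550));b=cv2.resize(b,(400,421));W[:550,:400]=a;W[:421,400:]=b
cv2.imwrite("pics/crop.png",W)
E
```

```text
scene orange 116.0 [156.  197.5  11.   14.   90. ] [ 0.4461 -0.3083  0.003 ]
scene yellow 47.5 [417.  221.5   7.    8.   90. ] [0.4909 0.2856 0.003 ]
scene yellow 15.5 [401.2885 222.9423  10.198    2.5495  78.6901] [0.4973 0.2492 0.003 ]
scene black 1608.5 [290.3655 205.1138  51.073   34.0486   4.7636] [0.4542 0.0021 0.003 ]
scene black 1531.5 [26.0535 29.3649 59.2113 56.3526 85.0303] [-0.4842 -1.0588  0.003 ]
scene black 1361.0 [308.4543  19.2804  46.5016  37.0789  78.2317] [-0.5895  0.042   0.003 ]
scene black 1346.5 [294.4816  82.0704  41.9886  51.9438   3.2705] [-0.0979 -0.0011  0.003 ]
scene green 526.5 [423.  256.5  23.   32.   90. ] [0.5931 0.2827 0.003 ]
scene green 228.5 [170.6634 200.4293  26.4007  14.5274  77.9052] [ 0.454  -0.2722  0.003 ]
scene green 213.5 [165. 172.  16.  16.  90.] [ 0.3544 -0.3069  0.003 ]
scene green 124.5 [413.5186 223.0765  36.0249  16.2298  31.3287] [0.4962 0.2769 0.003 ]
scene blue 8081.0 [160.5 206.  130.   91.   90. ] [ 0.4735 -0.2916  0.003 ]
scene blue 383.5 [425. 237.  14.  32.  90.] [0.5373 0.2961 0.003 ]
scene blue 95.5 [458.3069 238.3173   9.6333  12.2077   4.7636] [0.5376 0.3703 0.003 ]
top orange 195.5 [428.7501 168.75    16.2635  15.5563  45.    ] [ 0.6461 -0.3007  0.003 ]
top yellow 58.5 [144.  232.5   9.    8.   90. ] [0.5017 0.2878 0.003 ]
top yellow 12.5 [162.4138 233.0345   1.827   14.1177   4.7636] [0.5011 0.2499 0.003 ]
top black 1594.0 [15.5 45.5 31.  61.   0. ] [0.9172 0.6061 0.003 ]
top green 2451.5 [26.3858 55.1446 88.0096 56.315  87.7094] [0.8945 0.5794 0.003 ]
top green 505.5 [146.8805 218.2921  29.0688  37.7163   3.8141] [0.5313 0.2844 0.003 ]
top green 329.0 [144.5 246.5  15.   29.   90. ] [0.4729 0.2843 0.003 ]
top green 286.0 [431. 217.  18.  20.  90.] [ 0.5435 -0.3002  0.003 ]
top blue 6074.5 [432.9192 221.6441 153.7725  88.8801  82.4054] [ 0.5339 -0.3035  0.003 ]
top blue 172.5 [142.5 189.5   7.   33.   90. ] [0.5924 0.2986 0.003 ]
```

View pics/crop.png

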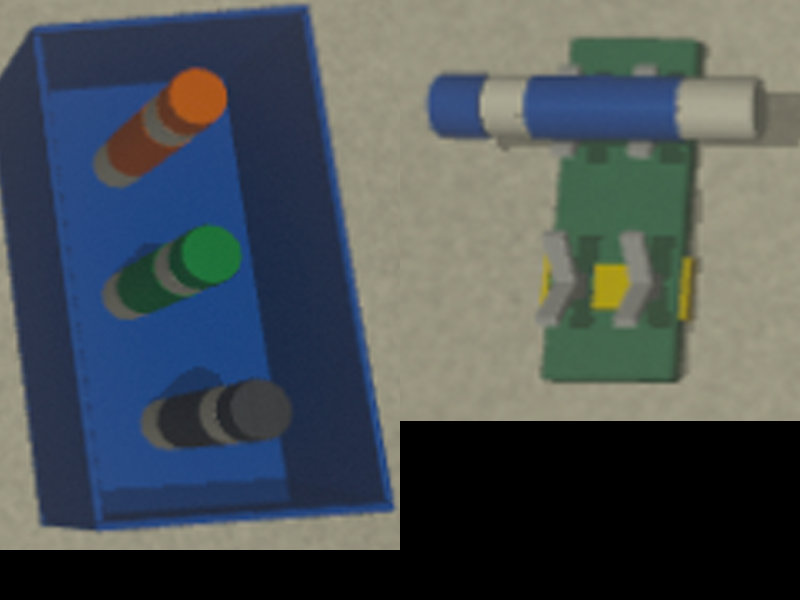

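Run:
```python
from h import *
A=lambda p:np.array(p)/3.3333+[370-.35,140-.35]
B=lambda p:(np.array(p)-[400,0])/4.2105+[95-.4,165-.4]
print("orange",plane("top",[A([197,97])],.155)); print("green",plane("top",[A([211,256])],.155),"grey",plane("top",[A([255,410])],.155))
im=cv2.imread("pics/scene0.png")
for c in blobs(im[:,:,::-1].copy(),[3,150,110],[16,255,255],12)[:1]: print("scene cap bb",cv2.boundingRect(c))
r=plane("top",A([[37,28],[306,8],[390,508],[100,525]]),.125);print("rim",r,r.mean(0),np.linalg.norm(r-np.roll(r,1,0),axis=1))
k=plane("top",B([[572,40],[703,40],[678,380],[541,380]]),.014);print("rack",k,k.mean(0),np.linalg.norm(k-np.roll(k,1,0),axis=1))
y=plane("top",B([[546,275],[686,288],[611,287]]),.014);print("yellow",y)
b=plane("top",B([[430,104],[762,106]]),.05);print("blue",b,b.mean(0),np.linalg.norm(b[0]-b[1]))
# V rests rims z=.048 (upper/lower tips per rest, centre of thickness)
v=plane("top",B([[553,236],[546,322],[630,236],[625,322]]),.048);print("rims",v)
v=plane("top",B([[565,282],[642,282]]),.029);print("Vbot",v)
t=cv2.imread("pics/top0.png");m=cv2.inRange(t,(0,0,0),(45,45,45));m[:,:230]=0;m[:,330:]=0;m[:215]=0;m[305:]=0
c=max(cv2.findContours(m,0,2)[0],key=cv2.contourArea);q=plane("top",cv2.boxPoints(cv2.minAreaRect(c)),.003);print("mat",q,q.mean(0))
W=np.hstack([cv2.resize(im[200:275,380:480],(400,300),interpolation=2),cv2.resize(im[130:280,100:220][:,:],(400,500),interpolation=2)[:300]])
cv2.imwrite("pics/crop2.png",W)
```

```text
orange [[ 0.6001 -0.2476  0.155 ]]
green [[ 0.5172 -0.2504  0.155 ]] grey [[ 0.441  -0.2674  0.155 ]]
scene cap bb (149, 192, 15, 18)
rim [[ 0.6471 -0.1741  0.125 ]
 [ 0.6598 -0.3184  0.125 ]
 [ 0.3957 -0.3421  0.125 ]
 [ 0.3837 -0.1981  0.125 ]] [ 0.5216 -0.2581  0.125 ] [0.2644 0.1448 0.2651 0.1445]
rack [[0.6225 0.3119 0.014 ]
 [0.6236 0.2472 0.014 ]
 [0.4557 0.2466 0.014 ]
 [0.4547 0.3117 0.014 ]] [0.5391 0.2794 0.014 ] [0.1678 0.0648 0.1679 0.0651]
yellow [[0.5051 0.3141 0.014 ]
 [0.4998 0.2462 0.014 ]
 [0.4997 0.2823 0.014 ]]
blue [[0.5803 0.3614 0.05  ]
 [0.5819 0.2058 0.05  ]] [0.5811 0.2836 0.05  ] 0.1556213374909332
rims [[0.5188 0.2991 0.048 ]
 [0.4787 0.2986 0.048 ]
 [0.5193 0.2634 0.048 ]
 [0.4793 0.2624 0.048 ]]
Vbot [[0.4999 0.2989 0.029 ]
 [0.5004 0.2626 0.029 ]]Traceback (most recent call last):
  File "<stdin>", line 15, in <module>
ValueError: max() iterable argument is empty
```

Emit:
{"api": "apply_moves", "payload": {"moves": [[[0.038,-0.0178,0,0,0,0,-0.3],[0.038,-0.0178,0,0,0,0,-0.3],[0.038,-0.0178,0,0,0,0,-0.3],[0.038,-0.0178,0,0,0,0,-0.3],[0.038,-0.0178,0,0,0,0,-0.3],[0.038,-0.0178,0,0,0,0,-0.3],[0.038,-0.0178,0,0,0,0,-0.3],[0.038,-0.0178,0,0,0,0,-0.3],[0.038,-0.0178,0,0,0,0,-0.3],[0.038,-0.0178,0,0,0,0,-0.3],[0,0,0,0,0,8,-0.3],[0,0,0,0,0,8,-0.3]]], "force": 40}}

```text
time: 1.3
eef_pos: [0.5509, -0.2952, 0.2222]
tcp_rot: [0.999, 0.054, -0.004, -0.006]
contact_force: [0.2, 0.3, 0.5]
opening: 0.649
```

```bash
cat >> h.py <<'E'
from scipy.spatial.transform import Rotation as Rn
def rel(target):
    """shift in tool axes from the present TCP to a world target; prints the tool axes too"""
    s=ctrl.get_state();R=Rn.from_quat(s["tcp_rot"]).as_matrix()
    print("t",s["time"],"pos",s["eef_pos"],"F",s["contact_force"],"open",round(s["opening"],3),"q",s["qpos"])
    print("axes x,y,z",R.T[0],R.T[1],R.T[2],"yaw x deg",np.degrees(np.arctan2(R[1,0],R[0,0])))
    if target is not None: print("shift",R.T@(np.array(target)-s["eef_pos"]))
    return s,R
E
python3 - <<'E'
from h import *
rel([.6001,-.2476,.23])
print(plane("scene",[[156.5,197.5]],.155),plane("top",[[282.5,261.5]],.003),plane("scene",[[290.4,205.1]],.003))
im=cv2.imread("pics/scene0.png")
W=np.hstack([cv2.resize(im[200:275,380:480],(400,300),interpolation=2),cv2.resize(im[180:240,130:210],(400,300),interpolation=2)])
cv2.imwrite("pics/crop2.png",W)
E
```

```text
t 1.3 pos [ 0.5509 -0.2952  0.2222] F [0.2257 0.3414 0.5077] open 0.649 q [-0.656   0.1922  1.7062  0.0052  1.2569  0.8059]
axes x,y,z [ 0.9942  0.107  -0.0065] [ 0.107  -0.9942 -0.0131] [-0.0078  0.0123 -0.9999] yaw x deg 6.145240215986714
shift [ 0.0539 -0.0422 -0.0076]
[[ 0.6067 -0.2455  0.155 ]] [[0.4471 0.002  0.003 ]] [[0.4542 0.0022 0.003 ]]
```

View pics/crop2.png

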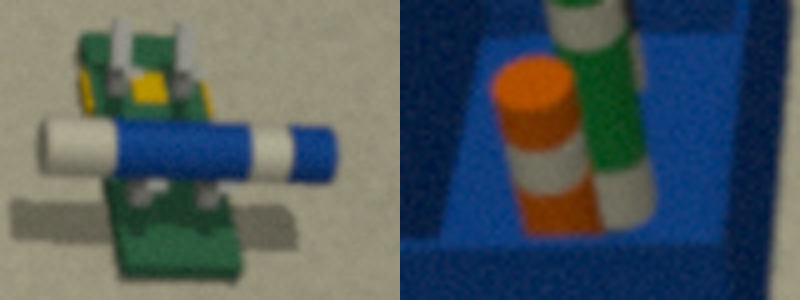

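Emit:
{"api": "apply_moves", "payload": {"moves": [[[0.028,-0.022,0,0,0,0.5,-0.3],[0.028,-0.022,0,0,0,0.5,-0.3],[0,0,0,0,0,0,-0.3]]]}}

```text
time: 1.6
eef_pos: [0.6029, -0.2433, 0.2202]
tcp_rot: [0.999, 0.043, -0.005, -0.007]
contact_force: [-0.1, -0.3, -0.2]
opening: 0.654
```

Run:
```python
from h import *
rel([.6018,-.246,.108])
```

```text
t 1.6 pos [ 0.6029 -0.2433  0.2202] F [-0.0988 -0.2561 -0.207 ] open 0.654 q [-0.5419  0.2495  1.6422  0.0068  1.2664  0.9411]
axes x,y,z [ 0.9963  0.0857 -0.0095] [ 0.0855 -0.9962 -0.0149] [-0.0107  0.0141 -0.9998] yaw x deg 4.914946565200695
shift [-0.0003  0.0042  0.1122]
```

Emit:
{"api": "apply_moves", "payload": {"moves": [[[0,0.0035,0,-0.85,0.55,0,-0.3],[0,0,0.028,0,0,0,-0.3],[0,0,0.028,0,0,0,-0.3],[0,0,0.028,0,0,0,-0.3],[0,0,0.024,0,0,0,-0.3],[0,0,0,0,0,0,-0.3]]]}}

```text
time: 2.2
eef_pos: [0.6002, -0.2516, 0.1088]
tcp_rot: [0.999, 0.042, 0.001, 0.003]
contact_force: [0.2, -0.3, -0.2]
opening: 0.649
```

Run:
```python
from h import *
rel([.6018,-.246,.108])
```

```text
t 2.2 pos [ 0.6002 -0.2516  0.1088] F [ 0.1523 -0.2961 -0.1683] open 0.649 q [-0.5511  0.3521  1.7299 -0.0045  1.0554  0.9378]
axes x,y,z [0.9965 0.0841 0.001 ] [ 0.0841 -0.9964  0.0056] [ 0.0015 -0.0055 -1.    ] yaw x deg 4.822420619268997
shift [ 0.0021 -0.0054  0.0007]
```

Emit:
{"api": "apply_moves", "payload": {"moves": [[[0.002,-0.0054,0,0.3,0,0,-0.3],[0,0,0,0,0,0,1],[0,0,0,0,0,0,1],[0,0,0,0,0,0,1],[0,0,0,0,0,0,1],[0,0,0,0,0,0,1],[0,0,0,0,0,0,1]]], "force": 40}}

```text
time: 2.9
eef_pos: [0.6033, -0.2486, 0.115]
tcp_rot: [0.999, 0.041, 0.004, 0.003]
contact_force: [0.2, -0.3, -1.0]
opening: 0.341
```

Run:
```python
from h import *
rel([.6018,-.246,.108])
```

```text
t 2.9 pos [ 0.6033 -0.2486  0.115 ] F [ 0.1925 -0.292  -0.9889] open 0.341 q [-0.5462  0.3451  1.7264 -0.0001  1.0603  0.942 ]
axes x,y,z [0.9966 0.0826 0.0079] [ 0.0825 -0.9966  0.0058] [ 0.0084 -0.0051 -1.    ] yaw x deg 4.736909825185423
shift [-0.0013 -0.0028  0.007 ]
```

Emit:
{"api": "apply_moves", "payload": {"moves": [[[0,0,-0.02,0,0,0,1],[0,0,-0.034,0,0,0,1],[0,0,-0.034,0,0,0,1],[0,0,-0.034,0,0,0,1],[0,0,-0.034,0,0,0,1],[0,0,-0.02,0,0,0,1],[0,0,0,0,0,0,1]]]}}

```text
time: 3.6
eef_pos: [0.6007, -0.2468, 0.2945]
tcp_rot: [0.999, 0.042, 0.001, 0.001]
contact_force: [0.7, -0.0, -0.6]
opening: 0.341
```

Run:
```python
from h import *
rel([.465,.005,.28])
cv2.imwrite("pics/scene1.png",ctrl.read_camera("scene")[:,:,::-1])
```

```text
t 3.6 pos [ 0.6007 -0.2468  0.2945] F [ 0.676  -0.0406 -0.5798] open 0.341 q [-0.5457  0.1888  1.5778 -0.0001  1.3717  0.9419]
axes x,y,z [0.9965 0.0831 0.0026] [ 0.0831 -0.9965  0.002 ] [ 0.0027 -0.0018 -1.    ] yaw x deg 4.767338775652061
shift [-0.1143 -0.2622  0.0137]
```

View pics/scene1.png

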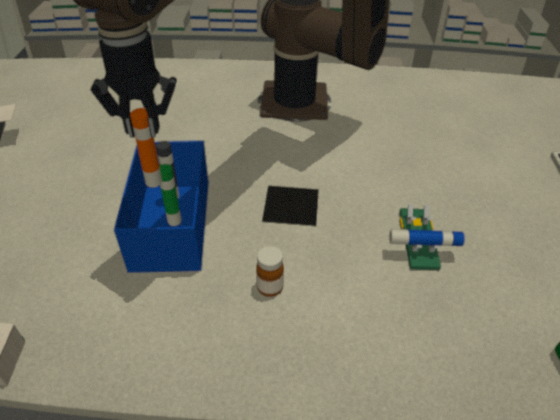

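Emit:
{"api": "apply_moves", "payload": {"moves": [[[-0.007,-0.017,0,0,0,0,1],[-0.0145,-0.0335,0,0,0,0,1],[-0.0145,-0.0335,0,0,0,0,1],[-0.0145,-0.0335,0,0,0,0,1],[-0.0145,-0.0335,0,0,0,0,1],[-0.0145,-0.0335,0,0,0,0,1],[-0.0145,-0.0335,0,0,0,0,1],[-0.0145,-0.0335,0,0,0,0,1],[-0.007,-0.013,0,0,0,0,1],[0,0,0,0,0,0,1]]]}}

```text
time: 4.65
eef_pos: [0.4496, 0.018, 0.2698]
tcp_rot: [0.999, 0.04, -0.016, -0.007]
contact_force: [0.9, -0.1, -1.2]
opening: 0.337
```

Run:
```python
from h import *
rel([.465,.005,.118])
cv2.imwrite("pics/scene2.png",ctrl.read_camera("scene")[:,:,::-1])
```

```text
t 4.65 pos [0.4496 0.018  0.2698] F [ 0.8543 -0.124  -1.1666] open 0.337 q [-0.1891 -0.2408  2.0433  0.0054  1.3736  1.3002]
axes x,y,z [ 0.9963  0.0804 -0.0319] [ 0.08   -0.9967 -0.0143] [-0.0329  0.0117 -0.9994] yaw x deg 4.615210791215037
shift [0.0191 0.0164 0.1511]
```

Emit:
{"api": "apply_moves", "payload": {"moves": [[[0.018,0.0135,0,-0.8,1.8,0,1],[0,0,0.03,0,0,0,1],[0,0,0.03,0,0,0,1],[0,0,0.03,0,0,0,1],[0,0,0.03,0,0,0,1],[0,0,0.014,0,0,0,1],[0,0,0,0,0,0,1]]]}}

```text
time: 5.4
eef_pos: [0.4753, -0.0056, 0.128]
tcp_rot: [0.999, 0.035, 0.001, 0.003]
contact_force: [-1.0, 0.6, -1.1]
opening: 0.339
```

Run:
```python
from h import *
rel([.465,.005,.113])
```

```text
t 5.4 pos [ 0.4753 -0.0056  0.128 ] F [-0.977   0.5785 -1.1083] open 0.339 q [-0.2232 -0.0467  2.1439 -0.0057  1.0412  1.2799]
axes x,y,z [0.9975 0.0705 0.0016] [ 0.0705 -0.9975  0.0056] [ 0.002  -0.0055 -1.    ] yaw x deg 4.042664963103392
shift [-0.0095 -0.0114  0.015 ]
```

Emit:
{"api": "apply_moves", "payload": {"moves": [[[-0.008,-0.008,0,0.3,0,0,1],[0,0,0.006,0,0,0,1],[0,0,0.006,0,0,0,1],[0,0,0.002,0,0,0,1],[0,0,0,0,0,0,1]]]}}

```text
time: 5.9
eef_pos: [0.4689, -0.0001, 0.1156]
tcp_rot: [0.999, 0.034, 0.003, 0.001]
contact_force: [0.6, -0.0, -0.4]
opening: 0.343
```

Run:
```python
from h import *
rel([.465,.005,.113])
```

```text
t 5.9 pos [ 0.4689 -0.0001  0.1156] F [ 0.5608 -0.0139 -0.4244] open 0.343 q [-0.217  -0.0457  2.169  -0.0001  1.0117  1.2857]
axes x,y,z [0.9977 0.0681 0.0063] [ 0.0681 -0.9977  0.002 ] [ 0.0065 -0.0015 -1.    ] yaw x deg 3.907279764841339
shift [-0.0036 -0.0053  0.0025]
```

Emit:
{"api": "apply_moves", "payload": {"moves": [[[0,0,0.002,0,0.3,0,1],[0,0,0.002,0,0,0,1],[0,0,0,0,0,0,1]]]}}

```text
time: 6.2
eef_pos: [0.4698, -0.0001, 0.1124]
tcp_rot: [0.999, 0.034, 0.007, 0.001]
contact_force: [0.8, -0.1, -1.0]
opening: 0.34
```

Run:
```python
from h import *
rel([.465,.005,.113])
```

```text
t 6.2 pos [ 0.4698 -0.0001  0.1124] F [ 0.751  -0.0821 -1.0068] open 0.34 q [-0.2175 -0.0433  2.1735  0.0017  0.997   1.2837]
axes x,y,z [0.9975 0.0686 0.0143] [ 0.0686 -0.9976  0.0027] [ 0.0144 -0.0017 -0.9999] yaw x deg 3.9356806281919847
shift [-0.0044 -0.0054 -0.0007]
```

Emit:
{"api": "apply_moves", "payload": {"moves": [[[0,0,0.0015,0,-0.8,0,1],[0,0,0.0015,0,0,0,1],[0,0,0.001,0,0,0,1]]]}}

```text
time: 6.5
eef_pos: [0.4707, -0.0002, 0.1095]
tcp_rot: [0.999, 0.034, 0.0, 0.001]
contact_force: [-1.7, 0.4, 8.2]
opening: 0.341
```

Run:
```python
from h import *
rel([.465,.005,.113])
cv2.imwrite("pics/scene3.png",cv2.resize(ctrl.read_camera("scene")[60:260,200:400,::-1],(600,600),interpolation=2))
```

```text
t 6.5 pos [ 0.4707 -0.0002  0.1095] F [-1.7455  0.4286  8.1511] open 0.341 q [-0.2151 -0.0286  2.1653 -0.0032  1.0036  1.2888]
axes x,y,z [0.9976 0.0686 0.0005] [ 0.0686 -0.9976  0.003 ] [ 0.0007 -0.0029 -1.    ] yaw x deg 3.9362701376728415
shift [-0.0053 -0.0056 -0.0035]
```

View pics/scene3.png

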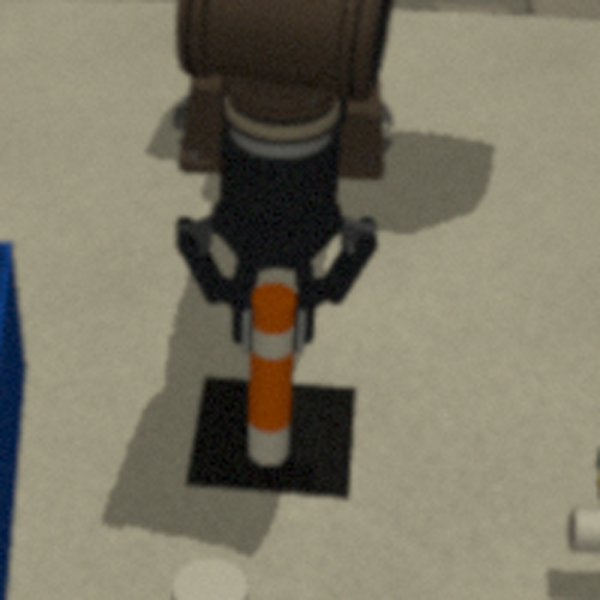

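The tube stands upright on the mat: foot at crop (268,460), inside mat corners (205,380)–(350,495), with 8 N of contact. I'll release it and rise.

Emit:
{"api": "apply_moves", "payload": {"moves": [[[0,0,0,0,0,0,-0.3],[0,0,0,0,0,0,-0.3],[0,0,0,0,0,0,-0.3],[0,0,0,0,0,0,-0.3],[0,0,-0.02,0,0,0,-0.3],[0,0,-0.03,0,0,0,-0.3],[0,0,-0.03,0,0,0,-0.3],[0,0,-0.03,0,0,0,-0.3],[0,0,-0.03,0,0,0,-0.3],[0,0,0,0,0,0,-0.3]]]}}

```text
time: 7.55
eef_pos: [0.4692, 0.0004, 0.2521]
tcp_rot: [0.999, 0.034, -0.002, 0.001]
contact_force: [0.8, 0.0, 1.3]
opening: 0.655
```

Run:
```python
from h import *
rel([.465,.005,.113])
for n in("scene","top"):
    im=ctrl.read_camera(n);cv2.imwrite(f"pics/{n}4.png",im[:,:,::-1])
    for c in blobs(im,[3,150,100],[14,255,255],12)[:3]:
        print(n,cv2.contourArea(c),cv2.boundingRect(c))
```

```text
t 7.55 pos [0.4692 0.0004 0.2521] F [0.8036 0.0452 1.2537] open 0.655 q [-0.2144 -0.1974  2.0395 -0.0029  1.3025  1.2886]
axes x,y,z [ 0.9976  0.0685 -0.0037] [ 0.0685 -0.9977  0.0019] [-0.0036 -0.0021 -1.    ] yaw x deg 3.9259301310051473
shift [-0.0034 -0.0052  0.1391]
scene 259.0 (284, 178, 13, 26)
scene 183.5 (284, 154, 15, 17)
top 19.5 (279, 252, 12, 5)
```

View pics/scene4.png

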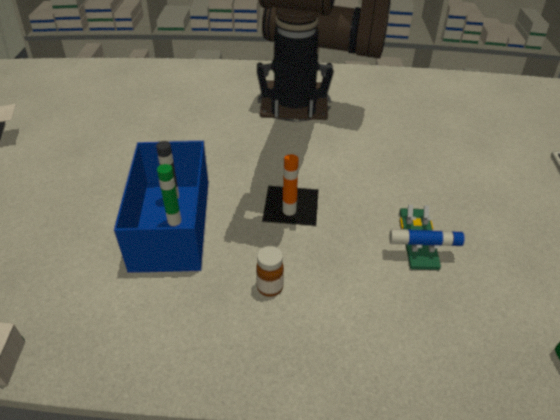

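The tube stands free on the mat, with its cap at (291,158) and foot at (289,212). For the second grasp I'll come from +y with the tool 30° below horizontal and hold the tube near the cap. I start by moving aside and yawing.

Emit:
{"api": "apply_moves", "payload": {"moves": [[[0,-0.03,-0.03,0,0,0,-0.5],[0,-0.04,-0.02,0,0,0,-0.5],[0,-0.04,0,0,0,0,-0.5],[0,-0.04,0,0,0,0,-0.5],[0,0,0,0,0,-8.5,-0.5],[0,0,0,0,0,-8.5,-0.5],[0,0,0,0,0,-8.5,-0.5],[0,0,0,0,0,-8.5,-0.5],[0,0,0,0,0,-8.5,-0.5],[0,0,0,0,0,-8.5,-0.5],[0,0,0,0,0,-8.5,-0.5],[0,0,0,0,0,-8.5,-0.5]]]}}

```text
time: 8.85
eef_pos: [0.4463, 0.1563, 0.2709]
tcp_rot: [0.807, 0.59, -0.023, -0.016]
contact_force: [-0.3, -0.1, -0.0]
opening: 0.749
```

Run:
```python
from h import *
rel([.47,.15,.29])
```

```text
t 8.85 pos [0.4463 0.1563 0.2709] F [-0.3187 -0.1169 -0.0091] open 0.749 q [ 0.1196 -0.1704  1.983   0.0042  1.3852  0.4274]
axes x,y,z [ 0.3034  0.9527 -0.0195] [ 0.9512 -0.304  -0.0528] [-0.0562 -0.0026 -0.9984] yaw x deg 72.33743453113276
shift [ 0.0008  0.0234 -0.0204]
```

Emit:
{"api": "apply_moves", "payload": {"moves": [[[0,0.01,-0.01,0,0,-8.5,-0.5],[0,0.01,-0.01,0,0,-8.5,-0.5],[0,0,-0.01,0,0,-0.7,-0.5],[0,0,0,0,-8,0,-0.5],[0,0,0,0,-8,0,-0.5],[0,0,0,0,-8,0,-0.5],[0,0,0,0,-8,0,-0.5]]]}}

```text
time: 9.55
eef_pos: [0.4638, 0.1478, 0.2911]
tcp_rot: [0.675, 0.678, -0.228, 0.179]
contact_force: [0.0, -0.1, -0.5]
opening: 0.749
```

```bash
cat >> h.py <<'E'
def want(z,x,target=None):
    """turn (deg, tool axes) to bring tool z, x to the given world axes"""
    s,R=rel(target);G=np.c_[x,np.cross(z,x),z]
    print("turn",np.degrees(Rn.from_matrix(R.T@G).as_rotvec()))
c3,s3=np.cos(np.pi/6),.5
E
python3 - <<'E'
from h import *
want([0,-c3,-s3],[0,s3,-c3],[.47,.15,.29]);want([0,-c3,-s3],[0,.5,-c3])
E
```

```text
t 9.55 pos [0.4638 0.1478 0.2911] F [ 0.0382 -0.0935 -0.5107] open 0.749 q [ 0.3544  0.0151  1.848  -0.5172  1.5718  0.4271]
axes x,y,z [-0.0242  0.8344 -0.5506] [ 0.9976 -0.0152 -0.0669] [-0.0642 -0.551  -0.8321] yaw x deg 91.66386211877395
shift [ 0.0023  0.0062 -0.0007]
turn [ -3.2906 -26.5236   2.2166]
t 9.55 pos [0.4638 0.1478 0.2911] F [ 0.0382 -0.0935 -0.5107] open 0.749 q [ 0.3544  0.0151  1.848  -0.5172  1.5718  0.4271]
axes x,y,z [-0.0242  0.8344 -0.5506] [ 0.9976 -0.0152 -0.0669] [-0.0642 -0.551  -0.8321] yaw x deg 91.66386211877395
turn [ -3.2906 -26.5236   2.2166]
```

Emit:
{"api": "apply_moves", "payload": {"moves": [[[0,0.002,0,-0.8,-6.7,0.5,-0.5],[0,0.002,0,-0.8,-6.7,0.5,-0.5],[0,0.002,0,-0.8,-6.7,0.5,-0.5],[0,0,0,-0.8,-6.7,0.5,-0.5],[0,0,0,0,0,0,-0.5]]]}}

```text
time: 10.05
eef_pos: [0.4662, 0.1497, 0.2844]
tcp_rot: [0.607, 0.607, -0.363, 0.362]
contact_force: [0.0, -1.0, -0.3]
opening: 0.753
```

Run:
```python
from h import *
want([0,-c3,-s3],[0,s3,-c3],[.47,.0875,.1785])
```

```text
t 10.05 pos [0.4662 0.1497 0.2844] F [ 0.008  -1.0205 -0.3072] open 0.753 q [ 0.4993  0.1877  1.8439 -0.9011  1.7393  0.6468]
axes x,y,z [-0.0009  0.4735 -0.8808] [ 1.     -0.0002 -0.0011] [-0.0007 -0.8808 -0.4735] yaw x deg 90.10919981180412
shift [0.0638 0.0039 0.105 ]
turn [-0.0385  1.7378  0.0511]
```

Emit:
{"api": "apply_moves", "payload": {"moves": [[[0.016,0.001,0.026,0,1.7,0,-0.5],[0.016,0.001,0.026,0,0,0,-0.5],[0.016,0.001,0.026,0,0,0,-0.5],[0.014,0.001,0.024,0,0,0,-0.5],[0,0,0,0,0,0,-0.5]]]}}

```text
time: 10.55
eef_pos: [0.4699, 0.0907, 0.1769]
tcp_rot: [0.618, 0.612, -0.348, 0.35]
contact_force: [-0.5, 0.6, 0.3]
opening: 0.746
```

Run:
```python
from h import *
want([0,-c3,-s3],[0,s3,-c3],[.47,-.0165,.1185])
```

```text
t 10.55 pos [0.4699 0.0907 0.1769] F [-0.4879  0.5809  0.2526] open 0.746 q [ 0.3942  0.2506  1.975  -0.9166  1.5223  0.7571]
axes x,y,z [ 0.0094  0.5115 -0.8592] [ 1.     -0.0064  0.0071] [-0.0019 -0.8592 -0.5116] yaw x deg 88.9468245816865
shift [-0.0047  0.0004  0.122 ]
turn [-0.112  -0.769  -0.5381]
```

Emit:
{"api": "apply_moves", "payload": {"moves": [[[-0.0045,0,0.02,0,-0.7,-0.5,-0.5],[0,0,0.027,0,0,0,-0.5],[0,0,0.027,0,0,0,-0.5],[0,0,0.025,0,0,0,-0.5],[0,0,0.016,0,0,0,-0.5],[0,0,0,0,0,0,-0.5]]]}}

```text
time: 11.15
eef_pos: [0.4745, -0.0118, 0.1299]
tcp_rot: [0.62, 0.608, -0.346, 0.355]
contact_force: [0.4, 1.2, -0.0]
opening: 0.751
```

Run:
```python
from h import *
want([0,-c3,-s3],[0,s3,-c3],[.47,-.0165,.1185])
im=ctrl.read_camera("scene");cv2.imwrite("pics/scene5.png",cv2.resize(im[60:260,200:400,::-1],(600,600),interpolation=2))
```

```text
t 11.15 pos [ 0.4745 -0.0118  0.1299] F [ 0.4351  1.1556 -0.0013] open 0.751 q [ 0.2075  0.2475  2.0929 -1.0476  1.3403  0.7858]
axes x,y,z [ 0.0204  0.5083 -0.8609] [ 0.9998 -0.0077  0.0191] [ 0.0031 -0.8611 -0.5084] yaw x deg 87.69950196751455
shift [ 0.0073 -0.0047  0.0098]
turn [ 0.1703 -0.5566 -1.1709]
```

View pics/scene5.png

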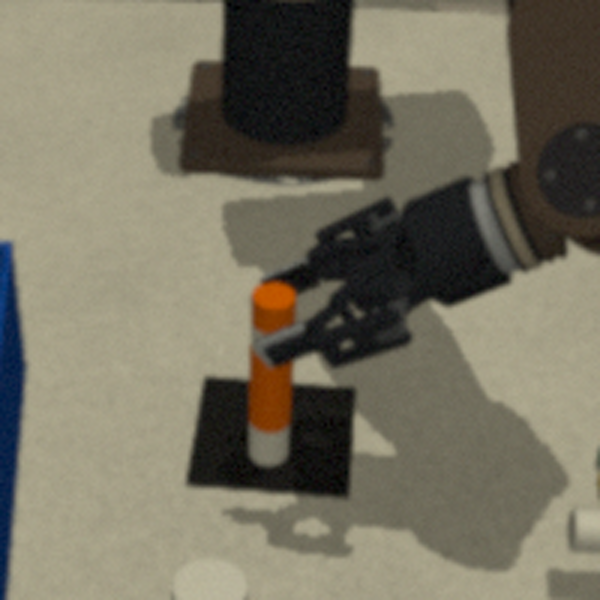

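The fingers straddle the tube, which still stands at crop (270,370). I'll make the last correction and close.

Emit:
{"api": "apply_moves", "payload": {"moves": [[[0.007,-0.0045,0.0095,0,-0.5,-1.1,-0.5],[0,0,0,0,0,0,-0.5],[0,0,0,0,0,0,1],[0,0,0,0,0,0,1],[0,0,0,0,0,0,1],[0,0,0,0,0,0,1],[0,0,0,0,0,0,1],[0,0,0,0,0,0,1]]], "force": 60}}

```text
time: 12.0
eef_pos: [0.4727, -0.0128, 0.1212]
tcp_rot: [0.612, 0.613, -0.349, 0.357]
contact_force: [-0.2, 0.4, 0.2]
opening: 0.329
```

Run:
```python
from h import *
want([0,-c3,-s3],[0,s3,-c3],[.47,-.0165,.1185])
```

```text
t 12.0 pos [ 0.4727 -0.0128  0.1212] F [-0.2323  0.4147  0.1887] open 0.329 q [ 0.2089  0.2615  2.1013 -1.0622  1.3303  0.7919]
axes x,y,z [ 0.0036  0.5018 -0.865 ] [0.9999 0.0071 0.0083] [ 0.0103 -0.865  -0.5017] yaw x deg 89.59217487429638
shift [ 0.0005 -0.0028  0.0045]
turn [ 0.5912 -0.1153 -0.2052]
```

Gripped (opening 0.33, about 28 mm). Next I lift straight up and rotate 90° about tool y.

Emit:
{"api": "apply_moves", "payload": {"moves": [[[-0.013,0,-0.0075,0,0,0,1],[-0.026,0,-0.015,0,0,0,1],[-0.026,0,-0.015,0,0,0,1],[-0.026,0,-0.015,0,0,0,1],[-0.026,0,-0.015,0,0,0,1],[-0.026,0,-0.015,0,0,0,1],[0,0,0,0,8,0,1],[0,0,0,0,8,0,1],[0,0,0,0,8,0,1],[0,0,0,0,8,0,1]]]}}

```text
time: 13.0
eef_pos: [0.4684, -0.0105, 0.2988]
tcp_rot: [0.684, 0.692, -0.159, 0.166]
contact_force: [0.4, -0.3, -2.1]
opening: 0.33
```

Run:
```python
from h import *
want([0,s3,-c3],[0,c3,s3],[.4995,.2368,.22])
```

```text
t 13.0 pos [ 0.4684 -0.0105  0.2988] F [ 0.4072 -0.3388 -2.0744] open 0.33 q [ 0.0007 -0.1967  2.0021 -0.4774  1.3496  0.0978]
axes x,y,z [-0.0098  0.8938 -0.4484] [0.9999 0.0143 0.0065] [ 0.0123 -0.4482 -0.8938] yaw x deg 90.63050191461161
shift [ 0.2561  0.0341 -0.04  ]
turn [ 0.3656 56.6354  0.864 ]
```

Emit:
{"api": "apply_moves", "payload": {"moves": [[[0,0,0,0,8,0.2,1],[0,0,0,0,8,0.2,1],[0,0,0,0,8,0.2,1],[0,0,0,0,8,0,1],[0,0,0,0,8,0,1],[0,0,0,0,8,0,1],[0,0,0,0,6,0,1],[0,0,0,0,0,0,1]]]}}

```text
time: 13.8
eef_pos: [0.4664, -0.0125, 0.3128]
tcp_rot: [0.677, 0.692, 0.188, -0.168]
contact_force: [0.2, -0.2, -1.7]
opening: 0.335
```

Run:
```python
from h import *
want([0,s3,-c3],[0,c3,s3],[.4995,.2368,.16])
```

```text
t 13.8 pos [ 0.4664 -0.0125  0.3128] F [ 0.2366 -0.2285 -1.7471] open 0.335 q [-0.4943 -0.1935  1.9832  0.4541  1.5872 -0.5626]
axes x,y,z [-0.0271  0.8737  0.4857] [0.9994 0.0129 0.0325] [ 0.0222  0.4863 -0.8735] yaw x deg 91.77354659710336
shift [0.1427 0.0313 0.2555]
turn [1.2588 0.9119 1.5604]
```

Emit:
{"api": "apply_moves", "payload": {"moves": [[[0.009,0.002,0.016,1.2,0.9,1.5,1],[0.0178,0.004,0.032,0,0,0,1],[0.0178,0.004,0.032,0,0,0,1],[0.0178,0.004,0.032,0,0,0,1],[0.0178,0.004,0.032,0,0,0,1],[0.0178,0.004,0.032,0,0,0,1],[0.0178,0.004,0.032,0,0,0,1],[0.0178,0.004,0.03,0,0,0,1],[0.006,0.002,0.012,0,0,0,1],[0,0,0,0,0,0,1]]]}}

```text
time: 14.8
eef_pos: [0.4985, 0.2415, 0.167]
tcp_rot: [0.678, 0.693, 0.179, -0.166]
contact_force: [-0.1, -0.1, -1.4]
opening: 0.33
```

Run:
```python
from h import *
want([0,s3,-c3],[0,c3,s3],[.4995,.2368,.10])
for n in("scene","top"):
    im=ctrl.read_camera(n);cv2.imwrite(f"pics/{n}6.png",im[:,:,::-1])
a=cv2.resize(cv2.imread("pics/scene6.png")[140:290,340:490],(400,400),interpolation=2);b=cv2.resize(cv2.imread("pics/top6.png")[140:290,80:230],(400,400),interpolation=2)
cv2.imwrite("pics/c6.png",np.hstack([a,b]))
```

```text
t 14.8 pos [0.4985 0.2415 0.167 ] F [-0.0878 -0.1046 -1.3951] open 0.33 q [ 0.0454  0.0236  2.0554  0.5599  1.095  -0.2469]
axes x,y,z [-0.0254  0.8808  0.4728] [0.9996 0.0166 0.0227] [ 0.0121  0.4732 -0.8809] yaw x deg 91.65010759477883
shift [-0.0358 -0.0006  0.0568]
turn [0.6709 1.7672 1.4646]
```

View pics/c6.png

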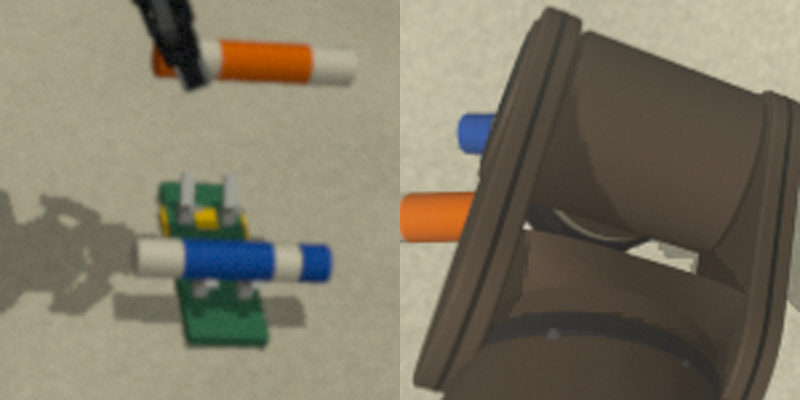

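Run:
```python
from h import *
im=cv2.imread("pics/scene6.png")[:,:,::-1].copy()
P=lambda x,y:[340+x/2.667-.4,140+y/2.667-.4]
o,d=ray("scene",[P(155,59),P(354,67)])
p=o+d*((.4985-o[0])/d[:,:1]);print(p,p.mean(0),np.linalg.norm(p[0]-p[1]))
b=[P(136,257),P(330,263)];o,d=ray("scene",b);print("blue",o+d*((.580-o[0])/d[:,:1]))
```

```text
[[0.4985 0.2105 0.1749]
 [0.4985 0.3614 0.1763]] [0.4985 0.286  0.1756] 0.15099381852382063
blue [[0.58   0.2081 0.0478]
 [0.58   0.3593 0.049 ]]
```

Emit:
{"api": "apply_moves", "payload": {"moves": [[[-0.012,0,0.018,-0.6,0,1.2,1],[-0.013,0,0.022,0,0,0,1],[-0.013,0,0.022,0,0,0,1],[-0.013,0,0.022,0,0,0,1],[0,0,0,0,0,0,1]]]}}

```text
time: 15.4
eef_pos: [0.5103, 0.2289, 0.0768]
tcp_rot: [0.687, 0.684, 0.188, -0.155]
contact_force: [0.4, 0.5, -1.3]
opening: 0.333
```

```bash
cat >> h.py <<'E'
def mid(goal):
    s,R=rel(None);m=s["eef_pos"]+R@[.0438,0,.0106]
    print("mid",m,"shift to goal",R.T@(np.array(goal)-m),"down 1mm",R.T@[0,0,-.001],"worldz",R.T[:,2])
    im=ctrl.read_camera("scene");b=blobs(im,[2,120,60],[16,255,255],12)
    mk=cv2.inRange(cv2.cvtColor(im,cv2.COLOR_RGB2HSV),np.array([2,120,60]),np.array([16,255,255]))
    return im
E
python3 - <<'E'
from h import *
im=mid([.4998,.281,.05])
cv2.imwrite("pics/c7.png",cv2.resize(im[160:280,360:480,::-1],(600,600),interpolation=2))
E
```

```text
t 15.4 pos [0.5103 0.2289 0.0768] F [ 0.4258  0.4666 -1.3221] open 0.333 q [ 0.0212  0.1657  2.0962  0.6309  0.9216 -0.374 ]
axes x,y,z [-0.0067  0.882   0.4711] [ 0.9989 -0.0158  0.0436] [ 0.0459  0.4709 -0.881 ] yaw x deg 90.43216801701968
mid [0.5105 0.2725 0.0881] shift to goal [-0.0104 -0.0125  0.0371] down 1mm [-0.0005 -0.      0.0009] worldz [ 0.4711  0.0436 -0.881 ]
```

View pics/c7.png

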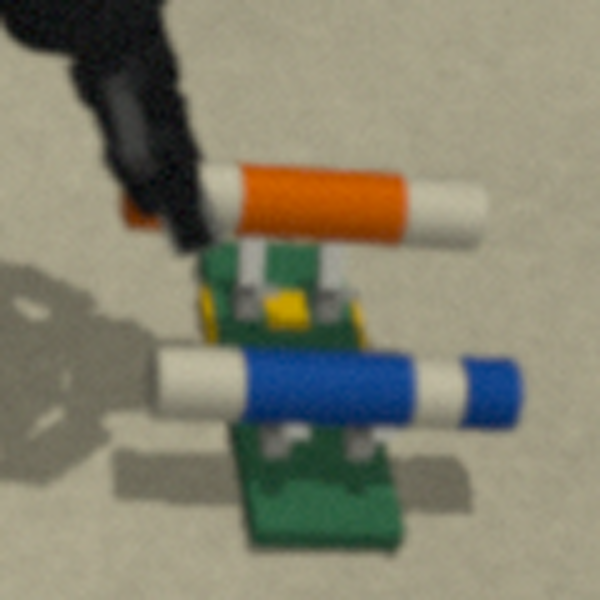

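Emit:
{"api": "apply_moves", "payload": {"moves": [[[0,-0.006,0.008,2.0,1.2,1.0,1],[0,-0.0055,0.008,0,0,0,1],[0,0,0,0,0,0,1]]]}}

```text
time: 15.75
eef_pos: [0.504, 0.2365, 0.069]
tcp_rot: [0.688, 0.679, 0.186, -0.174]
contact_force: [-1.3, -0.0, -0.2]
opening: 0.332
```

Run:
```python
from h import *
im=mid([.4998,.281,.065])
```

```text
t 15.75 pos [0.504  0.2365 0.069 ] F [-1.3044 -0.0272 -0.2393] open 0.332 q [ 0.0256  0.1859  2.0973  0.6574  0.9354 -0.381 ]
axes x,y,z [0.0078 0.8702 0.4927] [ 0.9998 -0.0167  0.0137] [ 0.0201  0.4925 -0.8701] yaw x deg 89.48769162095532
mid [0.5045 0.2798 0.0813] shift to goal [-0.007  -0.005   0.0147] down 1mm [-0.0005 -0.      0.0009] worldz [ 0.4927  0.0137 -0.8701]
```

Emit:
{"api": "apply_moves", "payload": {"moves": [[[-0.0035,-0.005,0.007,0.2,0,-0.4,1],[-0.003,0,0.007,0,0,0,1],[0,0,0,0,0,0,1]]]}}

```text
time: 16.1
eef_pos: [0.5004, 0.2382, 0.0544]
tcp_rot: [0.685, 0.683, 0.187, -0.173]
contact_force: [0.5, 1.3, -1.3]
opening: 0.334
```

Run:
```python
from h import *
im=mid([.4998,.281,.058])
a=cv2.resize(im[170:270,370:470,::-1],(600,600),interpolation=2)
cv2.imwrite("pics/c8.png",a)
```

```text
t 16.1 pos [0.5004 0.2382 0.0544] F [ 0.5185  1.2648 -1.3449] open 0.334 q [ 0.0292  0.2067  2.1073  0.6727  0.9094 -0.4125]
axes x,y,z [-0.0025  0.8703  0.4925] [ 0.9998 -0.0078  0.0188] [ 0.0202  0.4925 -0.8701] yaw x deg 90.16285308705982
mid [0.5005 0.2815 0.0668] shift to goal [-0.0048 -0.0009  0.0073] down 1mm [-0.0005 -0.      0.0009] worldz [ 0.4925  0.0188 -0.8701]
```

View pics/c8.png

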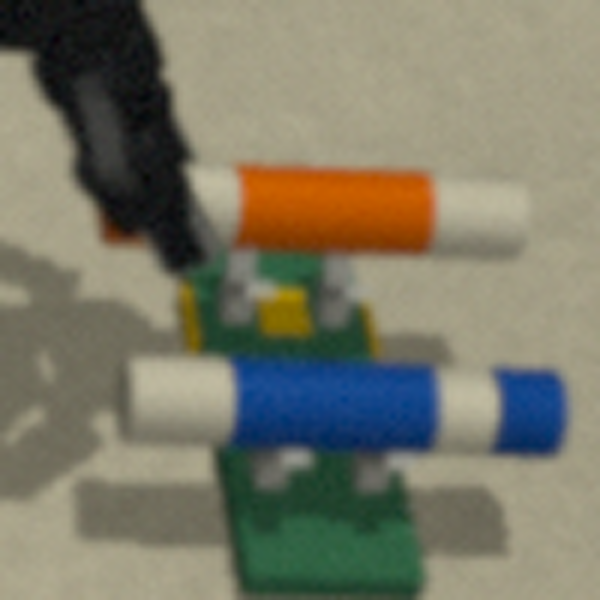

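Orange and blue are parallel within about 0.6°: orange runs (240,207) to (520,220), blue (240,401) to (560,412). The orange tube is lined up over the tabbed groove, so I'll lower it with force checks.

Emit:
{"api": "apply_moves", "payload": {"moves": [[[-0.0024,-0.0009,0.0037,0,0.4,0,1],[-0.0024,0,0.0037,0,0,0,1],[0,0,0,0,0,0,1]]]}}

```text
time: 16.45
eef_pos: [0.4999, 0.2378, 0.0452]
tcp_rot: [0.684, 0.682, 0.19, -0.175]
contact_force: [1.2, -0.3, -0.6]
opening: 0.333
```

Run:
```python
from h import *
im=mid([.4998,.281,.050])
```

```text
t 16.45 pos [0.4999 0.2378 0.0452] F [ 1.2175 -0.2795 -0.5548] open 0.333 q [ 0.0251  0.2241  2.1109  0.6913  0.8978 -0.4384]
axes x,y,z [-0.003   0.8665  0.4992] [ 0.9998 -0.0077  0.0194] [ 0.0206  0.4992 -0.8663] yaw x deg 90.20158316835084
mid [0.5    0.281  0.0579] shift to goal [-0.004  -0.0004  0.0068] down 1mm [-0.0005 -0.      0.0009] worldz [ 0.4992  0.0194 -0.8663]
```

Emit:
{"api": "apply_moves", "payload": {"moves": [[[-0.0012,0,0.0022,0,0,0,1],[-0.0012,0,0.0022,0,0,0,1],[0,0,0,0,0,0,1]]]}}

```text
time: 16.8
eef_pos: [0.5005, 0.2379, 0.0403]
tcp_rot: [0.684, 0.682, 0.19, -0.175]
contact_force: [-0.1, -0.7, -0.7]
opening: 0.331
```

Run:
```python
from h import *
im=mid([.4998,.281,.050])
```

```text
t 16.8 pos [0.5005 0.2379 0.0403] F [-0.1412 -0.6927 -0.7379] open 0.331 q [ 0.0252  0.2345  2.1105  0.6969  0.8894 -0.4471]
axes x,y,z [-0.0033  0.8664  0.4993] [ 0.9998 -0.0078  0.0202] [ 0.0214  0.4992 -0.8662] yaw x deg 90.21796431952997
mid [0.5006 0.2811 0.053 ] shift to goal [-0.0016 -0.0008  0.0025] down 1mm [-0.0005 -0.      0.0009] worldz [ 0.4993  0.0202 -0.8662]
```

Emit:
{"api": "apply_moves", "payload": {"moves": [[[-0.0007,-0.0006,0.0013,0,0,0,1],[-0.0007,0,0.0013,0,0,0,1]]]}}

```text
time: 17.05
eef_pos: [0.5003, 0.2381, 0.0378]
tcp_rot: [0.684, 0.682, 0.191, -0.175]
contact_force: [-2.2, -2.0, 3.2]
opening: 0.332
```

Run:
```python
from h import *
im=mid([.4998,.281,.050]);print(ctrl.get_state()["wrist_torque"])
```

```text
t 17.05 pos [0.5003 0.2381 0.0378] F [-2.161  -1.9956  3.2365] open 0.332 q [ 0.0255  0.2388  2.1114  0.7005  0.885  -0.4524]
axes x,y,z [-0.004   0.8663  0.4996] [ 0.9998 -0.0075  0.0209] [ 0.0219  0.4995 -0.866 ] yaw x deg 90.26238845259957
mid [0.5003 0.2813 0.0505] shift to goal [-0.0005 -0.0005  0.0002] down 1mm [-0.0005 -0.      0.0009] worldz [ 0.4996  0.0209 -0.866 ]
[-0.2206  0.1693  0.1311]
```

Emit:
{"api": "apply_moves", "payload": {"moves": [[[-0.0007,-0.0008,0.0013,0,0,0,1],[-0.0007,0,0.0013,0,0,0,1]]]}}

```text
time: 17.3
eef_pos: [0.4998, 0.2384, 0.0366]
tcp_rot: [0.683, 0.683, 0.191, -0.176]
contact_force: [-6.8, -7.6, 10.8]
opening: 0.333
```

Run:
```python
from h import *
im=mid([.4998,.281,.050]);print(ctrl.get_state()["wrist_torque"])
```

```text
t 17.3 pos [0.4998 0.2384 0.0366] F [-6.8336 -7.5929 10.7585] open 0.333 q [ 0.025   0.2415  2.1118  0.7041  0.8851 -0.4584]
axes x,y,z [-0.0057  0.865   0.5017] [ 0.9998 -0.0054  0.0206] [ 0.0205  0.5017 -0.8648] yaw x deg 90.37785354037199
mid [0.4998 0.2816 0.0494] shift to goal [-0.0002  0.     -0.0008] down 1mm [-0.0005 -0.      0.0009] worldz [ 0.5017  0.0206 -0.8648]
[-0.0221  0.6296  0.4546]
```

Emit:
{"api": "apply_moves", "payload": {"moves": [[[-0.0008,-0.0015,0,0,0,0,1],[0,0,0,0,0,0,1]]]}}

```text
time: 17.55
eef_pos: [0.4998, 0.2379, 0.0375]
tcp_rot: [0.683, 0.682, 0.193, -0.176]
contact_force: [-0.1, -0.4, 0.0]
opening: 0.33
```

Run:
```python
from h import *
im=mid([.4998,.281,.050]);print(ctrl.get_state()["wrist_torque"])
```

```text
t 17.55 pos [0.4998 0.2379 0.0375] F [-0.1194 -0.412   0.0089] open 0.33 q [ 0.0235  0.2382  2.1143  0.7069  0.884  -0.4608]
axes x,y,z [-0.0055  0.8643  0.503 ] [ 0.9997 -0.0073  0.0234] [ 0.0239  0.503  -0.864 ] yaw x deg 90.36320641594175
mid [0.4998 0.2811 0.0503] shift to goal [-0.0002 -0.      0.0002] down 1mm [-0.0005 -0.      0.0009] worldz [ 0.503   0.0234 -0.864 ]
[-0.1923 -0.084  -0.0865]
```

Forces have relaxed and the height is right. One more gentle press, slightly toward −x, to check it bottoms on both flanks.

Emit:
{"api": "apply_moves", "payload": {"moves": [[[-0.0007,-0.0006,0.0011,0,0,0,1],[-0.0006,-0.0003,0.001,0,0,0,1]]]}}

```text
time: 17.8
eef_pos: [0.4999, 0.2379, 0.0366]
tcp_rot: [0.682, 0.683, 0.194, -0.176]
contact_force: [-3.8, -5.0, 10.1]
opening: 0.332
```

Run:
```python
from h import *
im=mid([.4998,.281,.050]);print(ctrl.get_state()["wrist_torque"])
def ends(im):
    pass
cv2.imwrite("pics/scene9.png",im[:,:,::-1])
h=cv2.cvtColor(im,cv2.COLOR_RGB2HSV)
for nm,l,u in(("orange",[2,130,70],[16,255,255]),("blue",[105,150,60],[122,255,255])):
    m=cv2.inRange(h,np.array(l),np.array(u));m[:,:380]=0
    c=max(cv2.findContours(m,0,1)[0],key=cv2.contourArea)
    print(nm,cv2.boundingRect(c),cv2.minAreaRect(c))
```

```text
t 17.8 pos [0.4999 0.2379 0.0366] F [-3.7852 -5.0398 10.0933] open 0.332 q [ 0.0228  0.2402  2.1146  0.7098  0.883  -0.466 ]
axes x,y,z [-0.0072  0.8636  0.5042] [ 0.9997 -0.006   0.0246] [ 0.0243  0.5042 -0.8632] yaw x deg 90.47959892585831
mid [0.4998 0.281  0.0495] shift to goal [ 0.0002  0.     -0.0005] down 1mm [-0.0005 -0.      0.0009] worldz [ 0.5042  0.0246 -0.8632]
[0.1314 0.4035 0.3354]
orange (407, 203, 33, 15) ((423.0, 210.0), (14.0, 32.0), 90.0)
blue (409, 230, 33, 15) ((425.0, 237.0), (14.0, 32.0), 90.0)
```

It no longer moves in x or z, and the axis is at 49.5 mm against the nominal 50, so the tube is seated. Releasing and backing out along the tool axis.

Emit:
{"api": "apply_moves", "payload": {"moves": [[[0,0,0,0,0,0,0.2],[0,0,0,0,0,0,0],[0,0,0,0,0,0,-0.15],[0,0,0,0,0,0,-0.15],[0,0,0,0,0,0,-0.15],[0,0,-0.02,0,0,0,-0.15],[0,0,-0.03,0,0,0,-0.15],[0,0,-0.03,0,0,0,-0.15],[0,0,-0.03,0,0,0,-0.15],[0,0,-0.03,0,0,0,-0.15],[0,0,-0.03,0,0,0,-0.15],[0,0,0,0,0,0,-0.15]]]}}

```text
time: 19.05
eef_pos: [0.4929, 0.1496, 0.1847]
tcp_rot: [0.683, 0.683, 0.19, -0.178]
contact_force: [0.5, -0.3, 0.4]
opening: 0.574
```

Emit:
{"api": "apply_moves", "payload": {"moves": [[[-0.03,0,-0.03,0,0,0,-0.15],[-0.04,0,-0.02,0,0,0,-0.15],[-0.04,0,-0.02,0,0,0,-0.15],[-0.04,0,-0.02,0,0,0,-0.15],[-0.04,0,-0.02,0,0,0,-0.15],[0,0,0,0,0,0,-0.15]]]}}

```text
time: 19.65
eef_pos: [0.4906, -0.0741, 0.1805]
tcp_rot: [0.681, 0.685, 0.189, -0.179]
contact_force: [1.0, 0.6, 0.4]
opening: 0.577
```

Run:
```python
from h import *
rel(None)
im=ctrl.read_camera("scene");t=ctrl.read_camera("top")
for nm,l,u in(("orange",[2,130,70],[16,255,255]),("blue",[105,150,60],[122,255,255])):
    for n,i,x0,x1 in(("scene",im,380,480),("top",t,80,200)):
        m=cv2.inRange(cv2.cvtColor(i,cv2.COLOR_RGB2HSV),np.array(l),np.array(u));m[:,:x0]=0;m[:,x1:]=0
        cs=[c for c in cv2.findContours(m,0,1)[0] if cv2.contourArea(c)>30]
        print(nm,n,[cv2.boundingRect(c) for c in cs])
a=cv2.resize(im[140:290,350:500],(400,400),interpolation=2);b=cv2.resize(t[140:290,80:230],(400,400),interpolation=2)
W=np.zeros((600,800,3),np.uint8);W[:400]=np.hstack([a,b]);W[400:,:266]=cv2.resize(im,(266,200));W[400:,266:532]=cv2.resize(t,(266,200))
cv2.imwrite("pics/c10.png",W[:,:,::-1])
```

```text
t 19.65 pos [ 0.4906 -0.0741  0.1805] F [0.9516 0.6343 0.38  ] open 0.577 q [-0.581   0.0482  2.0112  0.4484  1.3996 -0.7366]
axes x,y,z [-0.0094  0.8641  0.5032] [0.9999 0.0022 0.015 ] [ 0.0119  0.5033 -0.8641] yaw x deg 90.6233021493389
orange scene [(407, 203, 34, 15), (385, 202, 13, 14)]
orange top [(164, 223, 15, 16), (116, 223, 39, 16)]
blue scene [(453, 232, 11, 13), (409, 230, 33, 15)]
blue top [(126, 187, 34, 6)]
```

View pics/c10.png

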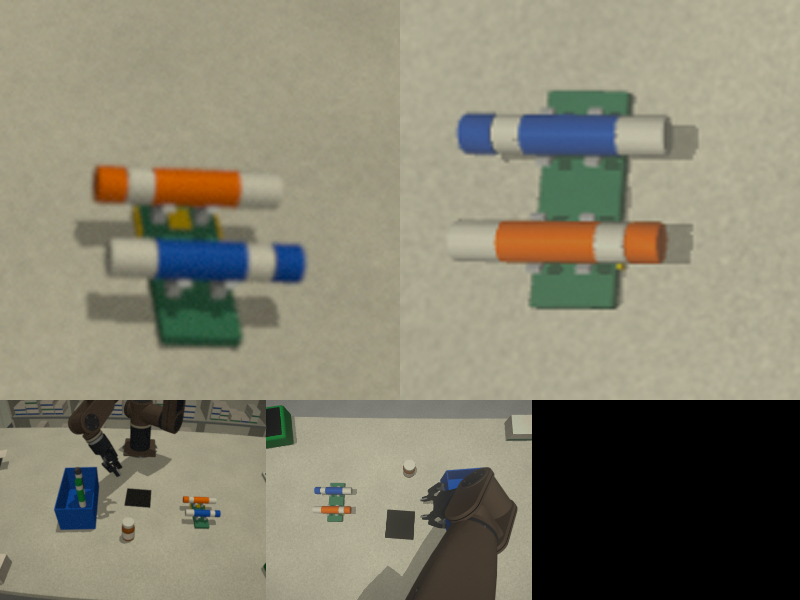

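Run:
```python
from h import *
P=lambda x,y:[80+(x-400)/2.667-.3,140+y/2.667-.3]
S=lambda x,y:[350+x/2.667-.3,140+y/2.667-.3]
for nm,a,b,s1,s2 in(("orange",(447,240),(666,243),(94,184),(283,191)),("blue",(458,133),(671,135),(107,257),(305,263))):
    p=plane("top",[P(*a),P(*b)],.05);q=plane("scene",[S(*s1),S(*s2)],.05)
    print(nm,p.mean(0),np.linalg.norm(p[0]-p[1]),q.mean(0),np.linalg.norm(q[0]-q[1]),q,p)
```

```text
orange [0.4998 0.282  0.05  ] 0.1589496560231001 [0.5026 0.282  0.05  ] 0.1551871749336979 [[0.5029 0.2044 0.05  ]
 [0.5022 0.3596 0.05  ]] [[0.4997 0.3615 0.05  ]
 [0.5    0.2025 0.05  ]]
blue [0.5803 0.2831 0.05  ] 0.15763719372629464 [0.5818 0.2831 0.05  ] 0.15448119961371515 [[0.5824 0.2058 0.05  ]
 [0.5812 0.3603 0.05  ]] [[0.5797 0.3619 0.05  ]
 [0.5808 0.2043 0.05  ]]
```

```bash
python3 -c "
from plant import ctrl
print(ctrl.sign_off())"
```

```text
the job is handed in; nothing more can be done
None
```

The orange-capped tube is lying in the free, yellow-tabbed V-groove, and the job is handed in at about 20 s on the robot's clock.

I lifted it from the bin by the cap end, stood it on the black mat and let go. I then gripped it again with the tool 30° below horizontal, turned it 90°, and lowered it until it bottomed in the groove before opening the fingers.

**Last checks:**
- **Position:** both cameras put the tube's middle at y = 0.282 m. The groove's middle measured 0.280–0.281 m, so it is about 1–2 mm off centre. In x the top camera gives 0.500 m and the scene camera 0.503 m, about the calibration error.
- **Seating:** before release the axis worked out at 49.5 mm above the counter (nominal 50). It no longer moved sideways or down under about 10 N, and the sideways force had not fully balanced out (about −4 N in x).
- **Length reading:** cast at seat height, the tube's length came out 4–9 mm too long (155–159 mm). The blue tube reads long by nearly the same amount, so I put this down to blur at the ends.
- **Other objects:** the blue tube has not visibly moved, and the jar, green tube and grey tube look undisturbed in the last scene picture. In the last top view the arm hid most of the bin. I compared these by eye and did not re-measure them.
- **Robot:** the gripper is clear of everything, and the forces on it read zero within noise.

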